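# Shut down the microscope lamp and put the filter slider away

## Robot

A 6-joint arm with a two-finger parallel gripper is mounted at the origin on the work surface. World frame = base frame: x ahead of the robot, y to its left, z up, the work surface at z = 0. Lengths are in m, angles in rad, forces in N, time in s.
With the tool pointing down it reaches from about 0.35 to 0.975 m from the base axis. Payload 4.9 kg.
Tool frame: the origin (TCP) lies midway between the tips of the shut fingers; the grasp point (between the pads) lies 19 mm behind it (ctrl.hold_point_z is the distance from the TCP to the grasp point, in m); z points along the fingers, y is the line along which they close (so a half turn about z gives the same grasp; the last joint's range is limited). The gripper opens to 85 mm and grips with 20 to 120 N. Pads are 22 mm wide; open, the fingers measure 114 mm over their backs; the gripper's body (76 mm by 85 mm) begins 54 mm behind the grasp point. The pads swing forward as they close: fully open they stand 13 mm farther back than shut.
Start: joints at [1.119, 0.053, 1.613, -0, 1.476, -0.119], TCP at [0.204, 0.591, 0.202] pointing down, gripper open.
Joint ranges: [-3.01, 3.01], [-1.01, 2.22], [0.06, 2.58], [-1.02, 4.17], [0.09, 2.62], [-3.14, 3.14]. Speed limits (rad/s): [2.57, 2.57, 3.14, 3.14, 3.14, 3.14].

## Interface

Orientations are given as a rotation vector (axis times angle).
In Python, from station import status, viewer, finish_job, ctrl gives the robot as it stands.
- The arm moves only by the shell command python3 -m jog 'ROWS' [FORCE]. ROWS is JSON, a list of rows, each a list of 7 numbers: the turn, a rotation vector about the tool's x, y, z each as a share of 5 degrees, from -1 to 1, then the shift along the tool's x, y, z each as a share of 30 mm, from -1 to 1, then the opening, from -1 (shut) to 1 (fully open). A call has 1 to 5 rows; each row shifts and turns the commanded pose from where the row before left it, along the tool's axes as they then stand; what a row does not reach is not made up. A row lasts 1/8 s, in which the tool goes at most 62.5 mm and 10.7 degrees, less where a joint would pass 70% of its speed; a pose out of reach is approached as far as the arm can. A call with a number of a shift or a turn outside -1 to 1 is refused whole. A call with a gripper value outside its range is refused whole. The fingers move at their own pace and stop on an object; FORCE is the grip in N (left out, the last holds). Time passes only in rows, so rows that do not move let the fingers close. It gives the time, the measured TCP pose, the force, the opening and the grip force at its end, in the units of the state.
- status.get_obs(): the state, without advancing time (a new reading comes with each control period).
- viewer.get_image(name): name is "scene" or "side" or "wrist"; returns a dict with "img" (400x640x3 uint8, red, green, blue), "fovy" (degrees; the focal length in pixels is half the picture's height over the tangent of half this angle, whatever the lens; pixels are square), "cx", "cy" (the principal point, pixels), "rvec" (rotation vector, rad) and "tvec" (3), from world to camera coordinates, as OpenCV has them. Camera axes: x right, y down, z forward; pixel columns grow to the right and rows downward; lengths in m; the calibration is good to about 2 mm. A picture is of the moment at which its call begins. There is no depth.
- finish_job(): hands the job in; it is judged then, once.
The state is a dict: "t": time; "q": joint angles; "dq": joint speeds; "effort": joint torques, N m; "tool_pos": TCP position; "tool_rot": TCP orientation; "contact_force": force on the tool from outside, world axes, zero at the start; "wrist_torque": the same for the moment, N m; "opening": finger opening in m; "grip_force": force on a finger pad.
Only numpy, scipy, OpenCV 4.12 (cv2) and the standard library are available. Lean on these libraries where they do the work, as an engineer would, in place of code of your own. Each camera call takes 0.05 s, during which the arm holds its last target. There are 200 camera calls.

## Task

Shut the microscope station down: turn the large bar-grip dimmer knob on top of the lamp supply box fully anticlockwise (seen from above) to its end stop, leaving the small round knob beside it as it is set. Then put the T-shaped filter slider away: set it down gently, not dropped, flat and fully down, in the matching T-shaped compartment of the shallow storage case. Leave everything else where it is.

Things in the scene. Friction and masses are not known exactly. Their poses are not given: they have to be found in the camera images.
- lamp_supply: lamp supply box, fixed, cream, 160 (x) x 190 (y) x 63 high; origin at the centre of its underside. On its top are the dimmer (its axis at x -12, y +45 mm in the box's frame) and the small round knob (x -12, y -55 mm), 100 mm apart between axes
- dimmer (a joint): angle of the dimmer in rad, turned clockwise seen from above from the off stop: 0 is the off stop (fully anticlockwise), 4.7 the other stop; starts between 1.0 and 2.6. Turn it anticlockwise (negative) to 0. It resists with about 0.06 N m and stays where it is left. A turn of more than about 1.5 rad needs a second grasp
- dimmer_grip (a point): point on the dimmer's vertical axis at the height to grip, 100 mm above the bench. The grip is an upright bar 57 long, 14 thick, from 77 to 107 mm above the bench, on a disc of 60 diameter (top at 77). Site turns with the knob: x along the bar, z up; at joint value 0 its x is parallel to the box's x. A white line on top marks the bar's -x end
- trim_mark (a point): mark on the rim of the small round knob (28 diameter, 18 high, top 81 mm above the bench), 12 mm from that knob's axis; it turns easily and must not be turned
- slider: filter slider: flat aluminium T 8 thick, 132 long (x), on the bench; blade 30 wide from x -44 to +66, crosshead 56 wide (y) from x -66 to -44. A black grip fin 40 (x) x 12 (y) stands on it, centred at x -12, y 0, from z 8 to 34. Origin: middle of the overall length, underside; x along the blade away from the crosshead, z up. 80 to 150 g
- slider_fin (a point): 4 mm below the top of the slider's grip fin, on its middle: x -12, z 30 mm in the slider's frame, axes as the slider's; gripped at this height the fingertips, 19 mm lower, stay above the slider's plate and above the rim of the case
- slider_head (a point): middle of the slider's crosshead on the underside, x -55 mm in the slider's frame
- case: shallow wooden case, fixed, 160 (x) x 145 (y) x 12 high, compartments 8 deep over a 4 mm floor; origin: centre of its underside. At y +33 mm a T-shaped compartment (138 long; blade part 36 wide, head part 62 wide, 28 long, at the -x end): 3 mm clearance all round the slider. At y -40 mm a rectangular one, occupied
- pocket (a point): on the floor of the T-shaped compartment, 4 mm above the bench, axes as the case's: when put away, the slider's origin and axes coincide with this point
- pocket_head (a point): on the same floor, middle of the compartment's head part, 55 mm along -x from pocket; the slider's crosshead belongs here
- scale_plate: flat aluminium plate 128 x 38 x 7 with three glass discs, already lying in the case's plain rectangular compartment; stays there; origin at the centre of its underside
- dish: bystander: closed round glass dish, 90 diameter, 15 high; origin at the centre of its underside
- oil_bottle: bystander: small brown bottle, 40 diameter, 75 high, upright; origin at the centre of its underside
- mount_a: bystander: black round specimen mount, 40 diameter, 22 high; origin at the centre of its underside
- mount_b: bystander: a second such specimen mount; origin at the centre of its underside
- driver: bystander: screwdriver 200 long, 26 thick, lying flat; origin under its middle
Not all that is in view belongs to the job. What is shaped like the lamp_supply but green or orange is not meant.

How it is judged:
On the way, in this order (a step that is already met when the one before it is completed fails the run):
1. the dimmer is turned fully anticlockwise, to its end stop (value of joint dimmer below 0.08 rad), for 0.2 s.
2. the slider lies flat and fully down in the T-shaped compartment (horizontal distance between slider and pocket below 0.007 m and horizontal distance between slider_head and pocket_head below 0.007 m and z of slider in the frame of pocket below 0.0025 m and angle between slider's own z axis and vertical below 0.04 rad), for 0.2 s.
At the end, for the whole second after the job is handed in: The dimmer is within 0.08 rad of its anticlockwise stop; the slider rests in the T-shaped compartment, its origin and crosshead each within 7 mm (horizontally) of their places, underside within 2.5 mm of the compartment floor, tilted less than 0.04 rad (all of step 2 and value of joint dimmer below 0.08 rad and linear speed of slider below 0.01 m/s); the robot touches nothing.
It fails at once if the small round knob is turned by more than about 0.5 rad (distance of trim_mark from where it was at the start of the episode above 0.006 m).
It fails at once if the slider is dropped into the case (faster than 0.4 m/s at the compartment) (horizontal distance between slider and pocket below 0.03 m and z of slider in the frame of pocket below 0.02 m and linear speed of slider above 0.4 m/s).
It fails at once if the slider is pressed against the case with more than 40 N (contact force between slider and case above 40 N).
It fails at once if a bystander (plate in the case, dish, bottle, specimen mounts, screwdriver) is moved by more than 20 mm (distance of any of scale_plate, dish, oil_bottle, mount_a, mount_b, driver from where it was at the start of the episode above 0.02 m).
It also fails if it takes over 67 s, if anything falls off the work surface, if the arm or the gripper's body presses on something with over 40 N, if the wrist force passes 120 N, or if a joint passes its speed limit or range.

## Working session

There is one attempt and no reset: what is moved stays moved. The work goes in short steps, Python scripts to look and compute and a shell command to move; the robot and the scene stay as the last step left them, time stands still between calls to the robot, and variables do not carry over. Pictures are saved under pics/ and viewed, at most 10 in all, crops included, and the job is handed in when it is done.

```bash
mkdir -p pics; ls; python3 - <<'E'
from station import status,viewer,ctrl
import cv2,numpy as np,json
print(status.get_obs(), ctrl.hold_point_z)
ims=[]
for n in("scene","side","wrist"):
    d=viewer.get_image(n); np.savez(f"pics/{n}0.npz",**d)
    cv2.imwrite(f"pics/{n}0.png",d["img"][:,:,::-1])
    R=cv2.Rodrigues(np.array(d["rvec"]))[0]; print(n,d["fovy"],d["cx"],d["cy"],-R.T@d["tvec"],R[2])
E
```

```text
pics
{'t': 0.0, 'q': array([ 1.11896717e+00,  5.33160151e-02,  1.61430624e+00,  4.19986605e-05,
        1.47597356e+00, -1.19014687e-01]), 'dq': array([ 2.11683936e-04,  9.66875554e-04, -1.89467048e-03,  7.19126297e-04,
        9.87545558e-04,  8.84815309e-05]), 'effort': array([-1.87463284e-04, -3.93695140e+01, -3.70169020e+01, -1.61901248e-04,
        7.36112619e-03, -6.52082122e-07]), 'tool_pos': array([0.20388852, 0.59009209, 0.20098108]), 'tool_rot': array([-5.20280236e-01, -3.09759720e+00,  3.00018342e-03]), 'contact_force': array([-0.33108685, -0.42042359,  0.48740829]), 'wrist_torque': array([-0.01852301, -0.04190009, -0.00326975]), 'grip_force': 0.0, 'opening': 0.08534221712099359} 0.0187
scene 53.64248303307137 326.2528239203481 200.77085191964207 [ 1.24146324 -0.53546653  0.87103096] [-0.62308117  0.40201843 -0.67093296]
side 55.27669218625326 318.94535293138557 195.9991112933302 [0.32320428 0.82542095 0.98678552] [ 0.15719805 -0.70568963 -0.69086245]
wrist 65.86806133463473 323.2081276975642 197.53818746119967 [0.14111582 0.61124858 0.37311928] [ 0.24864937 -0.08791444 -0.96459553]
```

View pics/scene0.png

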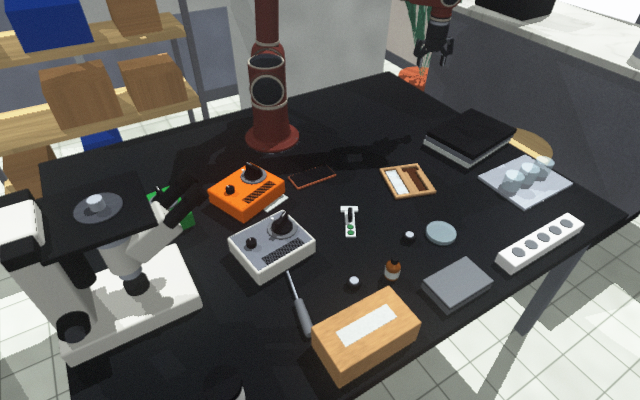

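View pics/side0.png

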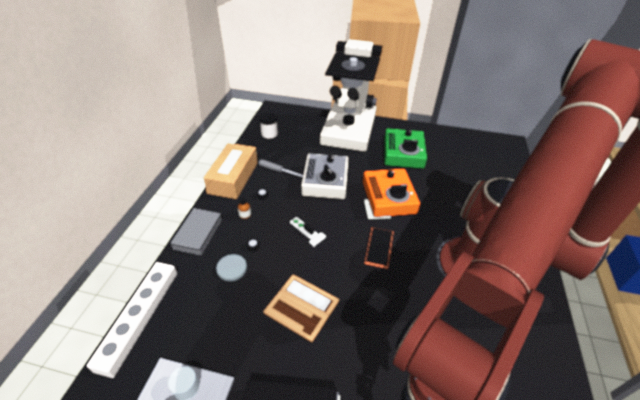

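The scene view shows the cream supply at about (270,240), with the slider at (349,220) and the T compartment at (418,180). The side view is blurrier: supply (326,175), slider (308,232), case (302,307). Next I'll zoom in on the scene view and extract contours.

```bash
cat > h.py <<'E'
import numpy as np,cv2
def ray(d,uv):
    f=200/np.tan(np.radians(float(d["fovy"]))/2); R=cv2.Rodrigues(np.array(d["rvec"],float))[0]
    uv=np.atleast_2d(np.array(uv,float))
    v=np.c_[(uv[:,0]-d["cx"])/f,(uv[:,1]-d["cy"])/f,np.ones(len(uv))]@R
    return -R.T@np.array(d["tvec"],float),v
def plane(d,uv,z):
    c,v=ray(d,uv); return c+v*((z-c[2])/v[:,2])[:,None]
def proj(d,P):
    f=200/np.tan(np.radians(float(d["fovy"]))/2)
    K=np.array([[f,0,float(d["cx"])],[0,f,float(d["cy"])],[0,0,1]])
    return cv2.projectPoints(np.atleast_2d(np.array(P,float)),np.array(d["rvec"],float),np.array(d["tvec"],float),K,None)[0][:,0]
def grab(n,tag):
    from station import viewer
    d=viewer.get_image(n); np.savez(f"pics/{n}{tag}.npz",**d); return d
def crop(d,x0,y0,x1,y1,s,fn):
    im=cv2.resize(np.ascontiguousarray(d["img"][y0:y1,x0:x1,::-1]),None,fx=s,fy=s,interpolation=cv2.INTER_CUBIC); cv2.imwrite(fn,im)
def load(f): return dict(np.load(f))
E
python3 - <<'E'
from h import *
d=load("pics/scene0.npz"); crop(d,220,150,450,290,3.4,"pics/c1.png")
s=load("pics/side0.npz")
print("case",plane(d,[[379,168],[421,164],[436,194],[398,200]],.012).round(3).tolist())
print("slider",plane(d,[[349,207],[350,236]],.008).round(3).tolist(),plane(s,[[318,238],[294,221]],.008).round(3).tolist())
print("dimmer",plane(d,[[284,212]],.107).round(3),plane(s,[[327,157]],.107).round(3))
E
```

```text
case [[0.391, 0.234, 0.012], [0.449, 0.381, 0.012], [0.601, 0.312, 0.012], [0.559, 0.183, 0.012]]
slider [[0.502, 0.029, 0.008], [0.608, -0.04, 0.008]] [[0.502, 0.023, 0.008], [0.6, -0.031, 0.008]]
dimmer [[ 0.512 -0.204  0.107]] [[ 0.543 -0.286  0.107]]
```

View pics/c1.png

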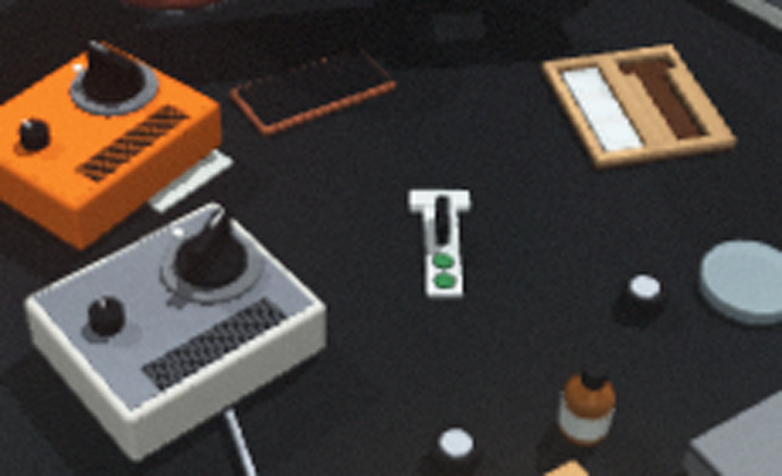

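The crop (×3.4) shows three things:
- **Supply:** top corners at about (28,300), (213,205), (325,303) and (135,408). The dimmer is at (205,255), with its white mark toward (218,210).
- **Slider:** crosshead at (440,200), blade end at (445,293).
- **Case:** T compartment with its head at (648,65) and blade end at (693,137).

```bash
cat >> h.py <<'E'
def c1(uv): return np.array(uv,float)/3.4+[220,150]
E
python3 - <<'E'
from h import *
d=load("pics/scene0.npz")
P=plane(d,c1([[28,300],[213,205],[325,303],[135,408]]),.063); print(P.round(3).tolist())
c=P[:,:2].mean(0); 
x=(P[2]+P[3]-P[0]-P[1])[:2]; y=(P[1]+P[2]-P[0]-P[3])[:2]
print("sizes",np.linalg.norm(x)/2,np.linalg.norm(y)/2, "yaw",np.degrees(np.arctan2(x[1],x[0])),np.degrees(np.arctan2(y[1],y[0]))-90)
a=np.arctan2(x[1],x[0]);ex=np.array([np.cos(a),np.sin(a)]);ey=np.array([-ex[1],ex[0]])
D=c-.012*ex+.045*ey; print("centre",c,"dimmer",D,"trim",c-.012*ex-.055*ey)
m=plane(d,c1([[218,208]]),.107)[0,:2]-D; print("mark",m,"angle rel -x, cw:",np.degrees(np.arctan2(-ex[1],-ex[0])-np.arctan2(m[1],m[0]))%360)
# slider corners: head outer l,r ; blade end l,r
S=plane(d,c1([[410,191],[469,191],[461,295],[428,295]]),.008); print("slider",S.round(3).tolist())
h=(S[0]+S[1])[:2]/2;t=(S[2]+S[3])[:2]/2; print("org",(h+t)/2,"len",np.linalg.norm(t-h),"yaw",np.degrees(np.arctan2(*(t-h)[::-1])))
C=plane(d,c1([[543,63],[673,45],[735,142],[602,165]]),.012); print("case",C.round(3).tolist(),C[:,:2].mean(0))
E
```

```text
[[0.485, -0.363, 0.063], [0.461, -0.184, 0.063], [0.61, -0.159, 0.063], [0.628, -0.335, 0.063]]
sizes 0.148282019898574 0.17841797824678282 yaw 10.332671655797855 6.700364656895147
centre [ 0.54582289 -0.26049089] dimmer [ 0.52594615 -0.21837302] trim [ 0.54388248 -0.31675131]
mark [-0.01699567  0.01666259] angle rel -x, cw: 54.7656920740169
slider [[0.485, 0.008, 0.008], [0.514, 0.056, 0.008], [0.619, -0.027, 0.008], [0.604, -0.052, 0.008]]
org [ 0.55561983 -0.00393169] len 0.1329393612587831 yaw -32.39787130164986
case [[0.395, 0.234, 0.012], [0.44, 0.375, 0.012], [0.593, 0.32, 0.012], [0.552, 0.185, 0.012]] [0.49500373 0.2784414 ]
```

```bash
for i in 1 2 3 4; do :; done; python3 -m jog '[[0,0,0,-0.86,-1,0,1],[0,0,0,-0.86,-1,0,1],[0,0,0,-0.86,-1,0,1],[0,0,0,-0.86,-1,0,1],[0,0,0,-0.86,-1,0,1]]'; python3 -m jog '[[0,0,0,-0.86,-1,0,1],[0,0,0,-0.86,-1,0,1],[0,0,0,-0.86,-1,0,1],[0,0,0,-0.86,-1,0,1],[0,0,0,-0.86,-1,0,1]]'
```

```text
t: 0.78
tool_pos: [0.2772, 0.4054, 0.2018]
tool_rot: [-0.52, -3.098, 0.001]
contact_force: [1.3, 0.2, 1.1]
opening: 0.0851
grip_force: 0.0
t: 1.4
tool_pos: [0.3501, 0.2216, 0.2019]
tool_rot: [0.52, 3.098, -0.0]
contact_force: [0.8, -1.0, 0.1]
opening: 0.0856
grip_force: 0.0
```

```bash
cat >> h.py <<'E'
from scipy.spatial.transform import Rotation as Ro
def todo(xyz,yaw=None):
    "remaining shift in 30 mm units along present tool axes, turn about tool z in 5 deg units"
    from station import status
    o=status.get_obs(); R=Ro.from_rotvec(o["tool_rot"]); M=R.as_matrix()
    w=np.degrees(np.arctan2(M[1,0],M[0,0]))
    print("t %.1f pos %s yaw %.1f tilt %s q6 %.2f F %s open %.4f grip %.1f"%(o["t"],o["tool_pos"].round(4),w,M[:2,2].round(3),o["q"][5],o["contact_force"].round(1),o["opening"],o["grip_force"]))
    print("shift",(M.T@(np.array(xyz)-o["tool_pos"])/.03).round(2), "turn",None if yaw is None else round((((w-yaw+180)%360)-180)/5,2))
    print("correct tilt (tool x,y units)",(M.T@np.cross(M[:,2],[0,0,-1])).round(4)*180/np.pi/5)
E
python3 -c "
from h import *
todo((.526,-.218,.2),133)"
```

```text
t 1.4 pos [0.3501 0.2216 0.2019] yaw 160.9 tilt [ 0. -0.] q6 -0.85 F [ 0.8 -1.   0.1] open 0.0856 grip 0.0
shift [-10.33 -11.94   0.07] turn 5.59
correct tilt (tool x,y units) [-0.  0.  0.]
```

```bash
python3 -c "
from h import *
grab('wrist','1')"; python3 -m jog '[[0,0,0,-1,-1,0,1],[0,0,0,-1,-1,0,1],[0,0,0,-1,-1,0,1],[0,0,0,-1,-1,0,1],[0,0,0,-1,-1,0,1]]'|head -2;  python3 -c "
from h import *
grab('wrist','2')"; python3 -m jog '[[0,0,1,-1,-1,0,1],[0,0,1,-0.8,-1,0,1],[0,0,1,-0.8,-1,0,1],[0,0,1,-0.8,-1,0,1],[0,0,1,-0.8,-1,0,1]]'|head -2; python3 -c "
from h import *
d=grab('wrist','3')
todo((.526,-.218,.2),133)
ims=[load(f'pics/wrist{i}.npz')['img'] for i in(1,2,3)]
v=np.hstack([cv2.resize(i,(400,250),interpolation=cv2.INTER_AREA) for i in ims[:2]])
w=cv2.resize(ims[2],(560,350)); w=cv2.copyMakeBorder(w,0,0,0,240,0)
cv2.imwrite('pics/m1.png',np.vstack([v,w])[:,:,::-1])"
```

```text
t: 2.08
tool_pos: [0.4431, 0.0309, 0.202]
t: 2.75
tool_pos: [0.4802, -0.1586, 0.2018]
t 2.8 pos [ 0.4799 -0.1625  0.2018] yaw 135.5 tilt [-0.001 -0.003] q6 -1.26 F [-0.9 -3.4  0.2] open 0.0855 grip 0.0
shift [-2.39 -0.24  0.07] turn 0.49
correct tilt (tool x,y units) [-0.03208564  0.01718873 -0.        ]
```

View pics/m1.png

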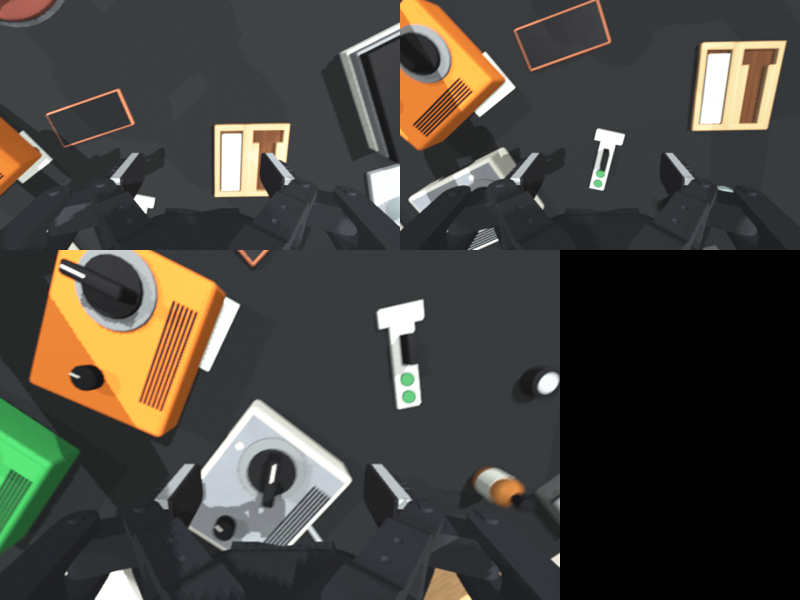

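The wrist frames are sharp:
- **Frame 2:** the case, with the T compartment at about (1210,140)/1.6 px in the full image, and the slider at about (325,255).
- **Frame 3:** the dimmer at about (310,255) with a white line toward the bar's upper end, and the slider at about (457,120).

Now I'll measure with masks.

```bash
cat > m.py <<'E'
from h import *
def comps(mask,amin=40):
    n,l,s,c=cv2.connectedComponentsWithStats(mask.astype(np.uint8)); return [(s[i],c[i],l==i) for i in range(1,n) if s[i][4]>amin]
def white(d,t=150):
    i=d["img"].astype(int); return (i.min(2)>t)
def pts(m):
    c=max(cv2.findContours(m.astype(np.uint8),cv2.RETR_EXTERNAL,cv2.CHAIN_APPROX_NONE)[0],key=cv2.contourArea); return c[:,0]
def slider(d,roi):
    x0,y0,x1,y1=roi; i=d["img"].astype(int); m=np.zeros(i.shape[:2],bool); m[y0:y1,x0:x1]=(i.max(2)>110)[y0:y1,x0:x1]
    m=max(comps(m),key=lambda k:k[0][4])[2]
    P=plane(d,pts(m),.008)[:,:2].astype(np.float32)
    (c,s,a)=cv2.minAreaRect(P); B=cv2.boxPoints((c,s,a)); 
    # long axis
    e=[B[1]-B[0],B[2]-B[1]]; L=max(e,key=np.linalg.norm); u=L/np.linalg.norm(L)
    M=np.argwhere(m)[:,::-1]; cen=plane(d,M,.008)[:,:2].mean(0)
    if (cen-c)@u>0: u=-u   # centroid lies toward crosshead
    return np.array(c),np.degrees(np.arctan2(u[1],u[0])),s
E
python3 - <<'E'
from m import *
d=grab("wrist","4"); d2=load("pics/wrist2.npz")
print("slider w4",slider(d,(410,40,520,200))); print("slider w2",slider(d2,(290,190,370,320)))
# case: wood outer (bright/brown) in frame 2
i=d2["img"].astype(int); hsv=cv2.cvtColor(d2["img"],cv2.COLOR_RGB2HSV)
m=np.zeros((400,640),bool); m[50:225,450:640]=((i[...,0]-i[...,2]>25))[50:225,450:640]
m=max(comps(m),key=lambda k:k[0][4])[2]; P=plane(d2,pts(m),.012)[:,:2].astype(np.float32); r=cv2.minAreaRect(P); print("case",r,cv2.boxPoints(r).tolist())
dk=m&(i[...,0]<150)&(np.arange(640)[None]>525); dk=max(comps(dk),key=lambda k:k[0][4])[2]
P=plane(d2,pts(dk),.012)[:,:2].astype(np.float32); r=cv2.minAreaRect(P);print("Tpocket",r,cv2.boxPoints(r).tolist())
crop(d,210,160,410,360,3,"pics/c2.png")
E
```

```text
slider w4 (array([ 0.55185717, -0.00411372]), np.float32(-31.859928), (0.059040047228336334, 0.13387593626976013))
slider w2 (array([ 0.55250424, -0.00548179]), np.float32(-32.013916), (0.05930675193667412, 0.13742995262145996))
case ((0.4906879663467407, 0.27500784397125244), (0.15262573957443237, 0.16393734514713287), 71.96485137939453) [[0.3891201615333557, 0.22782200574874878], [0.5450027585029602, 0.17706695199012756], [0.5922557711601257, 0.3221936821937561], [0.43637317419052124, 0.3729487359523773]]
Tpocket ((0.5004690289497375, 0.3075106143951416), (0.05863484740257263, 0.13439366221427917), 71.13109588623047) [[0.42740190029144287, 0.3015003800392151], [0.5545734167098999, 0.2580369710922241], [0.5735361576080322, 0.3135208487510681], [0.4463646411895752, 0.3569842576980591]]
```

View pics/c2.png

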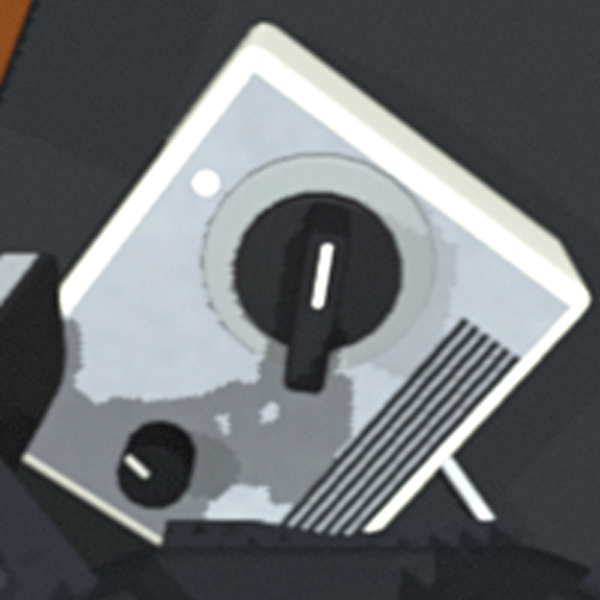

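The crop (×3, offset 210,160) shows the white line from (327,245) to (318,305), near the bar's upper end. The black disc is centred at about (318,272), and the box's top corners are at about (262,45) and (575,305).

```bash
python3 - <<'E'
from m import *
d=load("pics/wrist4.npz"); c=lambda uv:np.array(uv,float)/3+[210,160]
D=plane(d,c([[318,272]]),.077)[0]; r=plane(d,c([[235,272],[402,272]]),.077); print("disc",D,"dia",np.linalg.norm(r[1]-r[0]))
L=plane(d,c([[327,245],[318,305]]),.107); v=(L[0]-L[1])[:2]; print("line",L.round(4).tolist(),"dir",np.degrees(np.arctan2(v[1],v[0])), "from axis", (L[:,:2]-D[:2]).round(4).tolist())
g=plane(d,c([[462,320],[285,527],[518,357],[365,530]]),.063); 
for a,b in((0,1),(2,3)):
    v=(g[a]-g[b])[:2];print("grille y dir",np.degrees(np.arctan2(v[1],v[0]))-90)
k=plane(d,c([[265,45],[585,295]]),.063); v=(k[1]-k[0])[:2];print("edge",k.round(3).tolist(),np.degrees(np.arctan2(v[1],v[0])),np.linalg.norm(v))
print("trim",plane(d,c([[157,460]]),.081))
todo((D[0],D[1],.2))
E
```

```text
disc [ 0.52608723 -0.21985858  0.077     ] dia 0.05826441114000229
line [[0.5121, -0.2009, 0.107], [0.5247, -0.2174, 0.107]] dir 127.34446910659561 from axis [[-0.014, 0.0189], [-0.0014, 0.0024]]
grille y dir 9.037814819640403
grille y dir 9.00244813805449
edge [[0.458, -0.178, 0.063], [0.606, -0.161, 0.063]] 6.53639675154768 0.14870244727040688
trim [[ 0.53658944 -0.31331709  0.081     ]]
t 2.9 pos [ 0.4799 -0.1602  0.2018] yaw 135.7 tilt [-0.001 -0.001] q6 -1.27 F [-0.2 -0.6  0.1] open 0.0856 grip 0.0
shift [-2.49 -0.35  0.06] turn None
correct tilt (tool x,y units) [-0.01145916 -0.00229183  0.        ]
```

```bash
python3 -m jog '[[0,0,0.84,0,0,0,1],[0,0,0.84,0,0,0,1],[0,0,0,0,0,0,1]]'>/dev/null; python3 -c "
from h import *
todo((.526,-.2195,.13),127.3)"
```

```text
t 3.2 pos [ 0.4801 -0.157   0.2019] yaw 127.6 tilt [-0.  0.] q6 -1.12 F [-0.   0.3  1. ] open 0.0857 grip 0.0
shift [-2.59 -0.06  2.4 ] turn 0.07
correct tilt (tool x,y units) [ 0.         -0.00687549  0.        ]
```

```bash
python3 -m jog '[[0,0,0,-0.9,0,0.3,1],[0,0,0,-0.9,-0.03,0.6,1],[0,0,0,-0.79,-0.03,0.7,1],[0,0,0,0,0,0.8,1],[0,0,0,0,0,0,1]]'>/dev/null; python3 -c "
from h import *
d=grab('wrist','5'); L=proj(d,[[.526-.0285*np.cos(np.radians(127.3)),-.2195-.0285*np.sin(np.radians(127.3)),.107],[.526+.0285*np.cos(np.radians(127.3)),-.2195+.0285*np.sin(np.radians(127.3)),.107]])
im=np.ascontiguousarray(d['img'][:,:,::-1]); 
for p in L: cv2.circle(im,tuple(int(v) for v in p),3,(0,0,255),1)
cv2.imwrite('pics/w5.png',im)
todo((.526,-.2195,.081),127.3)"
```

```text
t 3.9 pos [ 0.5255 -0.2196  0.1293] yaw 127.6 tilt [-0.002  0.001] q6 -1.18 F [-0.1  0.2 -0. ] open 0.0854 grip 0.0
shift [-0.01  0.02  1.61] turn 0.06
correct tilt (tool x,y units) [-0.00916732 -0.02635606 -0.        ]
```

View pics/w5.png

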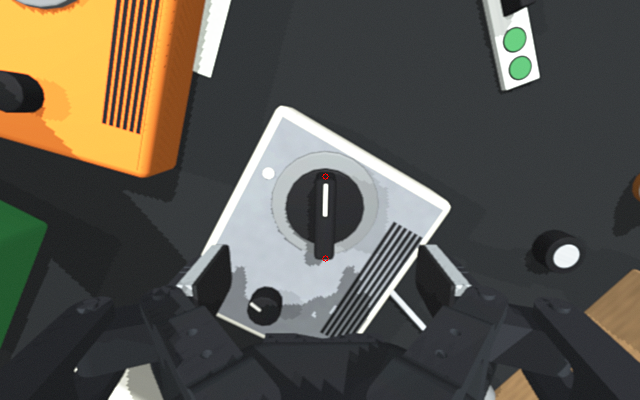

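The predicted bar ends (325,176) and (325,258) fall on the bar, so I descend and grip.

```bash
python3 -m jog '[[0,0,0,0,0,0.5,1],[0,0,0,0,0,0.5,1],[0,0,0,0,0,0.5,1],[0,0,0,0,0,0.08,1],[0,0,0,0,0,0,1]]'>/dev/null;  python3 -m jog '[[0,0,0,0,0,0,-1],[0,0,0,0,0,0,-1],[0,0,0,0,0,0,-1],[0,0,0,0,0,0,-1],[0,0,0,0,0,0,-1]]' 40; python3 -c "
from h import *
todo((.526,-.2195,.081),127.3)"
```

```text
t: 5.15
tool_pos: [0.5261, -0.2206, 0.0828]
tool_rot: [1.389, 2.818, -0.0]
contact_force: [-0.3, 0.6, 0.5]
opening: -0.0001
grip_force: 0.0
t 5.2 pos [ 0.5261 -0.2206  0.0828] yaw 127.5 tilt [ 0. -0.] q6 -1.18 F [-0.3  0.6  0.5] open -0.0001 grip 0.0
shift [0.03 0.02 0.06] turn 0.05
correct tilt (tool x,y units) [-0.          0.00114592  0.        ]
```

```bash
python3 -c "
from h import *
d=grab('wrist','6'); s=grab('scene','6')
a=d['img'][80:400,120:560]; b=cv2.resize(s['img'][160:300,220:360],(320,320),interpolation=cv2.INTER_CUBIC)
cv2.imwrite('pics/m6.png',np.hstack([a,b])[:,:,::-1])"
```

```text
(no output)
```

View pics/m6.png

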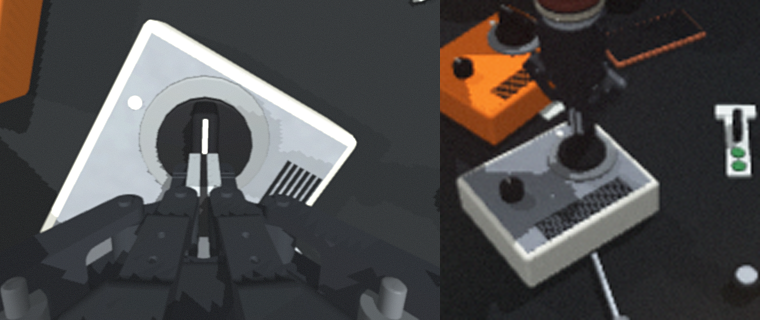

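The wrist view shows the fingers at (205,165) in the crop, straddling or standing over the near half of the bar, yet the opening reads 0. I'll check by projecting known points into both views.

```bash
python3 -c "
from h import *
from station import status
o=status.get_obs(); print(o['opening'],o['grip_force'],o['tool_pos'],o['contact_force'])
d=load('pics/wrist6.npz'); s=load('pics/scene6.npz')
u=np.array([np.cos(np.radians(127.4)),np.sin(np.radians(127.4)),0]);c=np.array([.526,-.2195,.107])
P=[c+.0285*u,c-.0285*u,o['tool_pos'],o['tool_pos']+[0,0,.019]]
ims=[]
for im,x0,y0,x1,y1,k in((d,220,130,400,330,2.2),(s,255,180,325,250,6)):
    a=cv2.resize(np.ascontiguousarray(im['img'][y0:y1,x0:x1,::-1]),None,fx=k,fy=k,interpolation=cv2.INTER_CUBIC)
    a=np.clip(a.astype(float)*1.6+15,0,255).astype(np.uint8)
    for p,col in zip(proj(im,P),((0,0,255),(0,255,255),(0,255,0),(255,0,255))): cv2.circle(a,tuple(int(v) for v in (p-[x0,y0])*k),4,col,1)
    ims.append(cv2.copyMakeBorder(a,0,440-a.shape[0],0,0,0))
cv2.imwrite('pics/m7.png',np.hstack(ims)[:, :800])"
```

```text
0.0001007565869468892 0.0 [ 0.52609773 -0.22054872  0.08278645] [ 0.45853309 -0.33685841 -0.73328223]
```

View pics/m7.png

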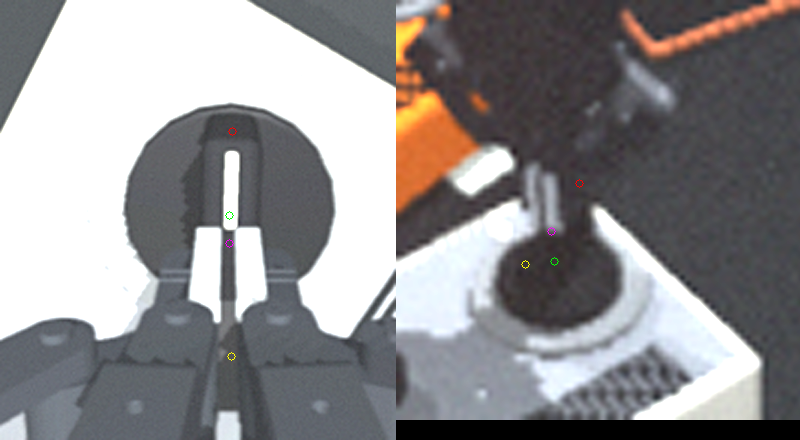

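The light fingertips lie over the bar top in the wrist view, and in the scene view they end near the magenta point. That means the real tips are higher than the reported TCP and the fingers shut above the bar. A gentle downward probe with the shut fingers will measure the offset from the contact force.

```bash
for k in 1; do python3 -m jog '[[0,0,0,0,0,0.06,-1],[0,0,0,0,0,0,-1]]'; python3 -m jog '[[0,0,0,0,0,0.06,-1],[0,0,0,0,0,0,-1]]'; done | grep -E "tool_pos|force"
```

```text
tool_pos: [0.5259, -0.2204, 0.0807]
contact_force: [0.1, -0.2, -0.7]
grip_force: 0.0
tool_pos: [0.5259, -0.2205, 0.079]
contact_force: [0.3, -0.6, -0.6]
grip_force: 0.0
```

```bash
for k in 1; do python3 -m jog '[[0,0,0,0,0,0.06,-1],[0,0,0,0,0,0,-1]]'; python3 -m jog '[[0,0,0,0,0,0.04,-1],[0,0,0,0,0,0,-1]]'; done | grep -E "tool_pos|contact"
```

```text
tool_pos: [0.5264, -0.2207, 0.078]
contact_force: [-0.8, 0.2, 2.8]
tool_pos: [0.5265, -0.2207, 0.0779]
contact_force: [-3.5, 1.3, 8.3]
```

```bash
python3 -m jog '[[0,0,0,0,0,-0.5,-1],[0,0,0,0,0,-0.8,-1],[0,0,0,0,0,-0.8,-1],[0,0,0,0,0,0,-1]]' | grep -E "tool_pos|contact"; python3 -c "
from h import *
d=grab('wrist','8'); s=grab('scene','8'); g=grab('side','8')
from station import status
p=status.get_obs()['tool_pos']; ims=[]
for im,h in((d,70),(s,35),(g,35)):
    c=proj(im,p)[0].astype(int); x0,y0=c-h; k=260/(2*h)
    a=cv2.resize(np.ascontiguousarray(im['img'][y0:y0+2*h,x0:x0+2*h,::-1]),(260,260),interpolation=cv2.INTER_CUBIC); a=np.clip(a*1.8+20.,0,255).astype(np.uint8)
    for z,col in((0,(0,255,0)),(.03,(255,0,255))): cv2.circle(a,tuple(int(v) for v in (proj(im,p+[0,0,z])[0]-[x0,y0])*k),4,col,1)
    ims.append(a); print(x0,y0,k)
cv2.imwrite('pics/m8.png',np.hstack(ims))"
```

```text
tool_pos: [0.5278, -0.2215, 0.1421]
contact_force: [0.7, -0.6, -0.2]
252 151 1.8571428571428572
245 173 3.7142857142857144
293 126 3.7142857142857144
```

View pics/m8.png

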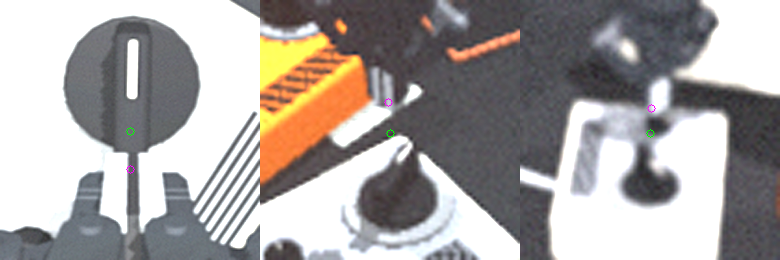

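Confirmed: in all three views the tips end about 29 mm above the reported TCP, which agrees with contact on the bar top (107 mm) at a reported 78 mm. From here on I use tip z = reported z + 0.029.

```bash
python3 -m jog '[[0,0,0,0,0,0,1],[0,0,0,0,0,0,1],[0,0,0,0,0,0,1],[0,0,0,0,0,0,1]]'>/dev/null;  python3 -c "
from h import *
todo((.526,-.2195,.053),127.3)"
```

```text
t 7.4 pos [ 0.5261 -0.2205  0.1391] yaw 127.5 tilt [-0.  0.] q6 -1.18 F [-0.6 -0.2  0.4] open 0.0723 grip 0.0
shift [0.03 0.02 2.87] turn 0.05
correct tilt (tool x,y units) [-0.00114592 -0.00229183 -0.        ]
```

```bash
python3 -m jog '[[0,0,0,0,0,0.7,1],[0,0,0,0.03,0.02,0.7,1],[0,0,0,0,0,0.7,1],[0,0,0,0,0,0.7,1],[0,0,0,0,0,0.07,1]]' | grep -E "tool_pos|force|opening";  python3 -m jog '[[0,0,0,0,0,0,-1],[0,0,0,0,0,0,-1],[0,0,0,0,0,0,-1],[0,0,0,0,0,0,-1],[0,0,0,0,0,0,-1]]' 50| grep -E "tool_pos|force|opening"
```

```text
tool_pos: [0.5239, -0.2182, 0.0496]
contact_force: [0.2, 0.3, 0.0]
opening: 0.0853
grip_force: 0.0
tool_pos: [0.5262, -0.2199, 0.0539]
contact_force: [-2.0, 0.1, 4.2]
opening: 0.013
grip_force: 50.6
```

Gripped on 13–14 mm. Turning anticlockwise (negative about tool z).

```bash
python3 -m jog '[[0,0,-1,0,0,0,-1],[0,0,-1,0,0,0,-1],[0,0,-1,0,0,0,-1],[0,0,-1,0,0,0,-1],[0,0,-1,0,0,0,-1]]'>/dev/null;  python3 -m jog '[[0,0,-1,0,0,0,-1],[0,0,-1,0,0,0,-1],[0,0,-1,0,0,0,-1],[0,0,-1,0,0,0,-1],[0,0,-1,0,0,0,-1]]' >/dev/null; python3 -m jog '[[0,0,0,0,0,0,-1]]'; python3 -c "
from h import *
todo((.526,-.2195,.053),188)
from station import status
print(status.get_obs()['wrist_torque'])"
```

```text
t: 10.02
tool_pos: [0.5259, -0.2203, 0.0539]
tool_rot: [-0.069, -3.141, 0.003]
contact_force: [-4.8, -2.2, 5.0]
opening: 0.013
grip_force: 50.8
t 10.0 pos [ 0.5259 -0.2203  0.0539] yaw 177.5 tilt [-0.    -0.002] q6 -2.05 F [-4.8 -2.2  5. ] open 0.0130 grip 50.8
shift [-0.    0.03  0.03] turn -2.1
correct tilt (tool x,y units) [-0.01833465 -0.00343775 -0.        ]
[-0.2933957   0.66725834  0.05228447]
```

```bash
python3 -m jog '[[0,0,-0.8,0,0,0,-1],[0,0,-0.8,0,0,0,-1],[0,0,0,0,0,0,-1]]'>/dev/null; cat > s.py <<'E'
from h import *
todo((.526,-.2195,.053),188)
from station import status
print(status.get_obs()['wrist_torque'])
E
python3 s.py; python3 -m jog '[[0,0,-0.6,0,0,0,-1],[0,0,0,0,0,0,-1]]'>/dev/null; python3 s.py;  python3 -m jog '[[0,0,-0.5,0,0,0,-1],[0,0,0,0,0,0,-1]]'>/dev/null; python3 s.py
```

```text
t 10.4 pos [ 0.5259 -0.2204  0.0539] yaw -174.5 tilt [-0.    -0.002] q6 -2.19 F [-4.9 -2.4  4.9] open 0.0126 grip 50.9
shift [-0.01  0.03  0.03] turn -0.51
correct tilt (tool x,y units) [-0.01948057 -0.00687549  0.        ]
[-0.3544801   0.72193293  0.07553261]
t 10.7 pos [ 0.5259 -0.2205  0.0539] yaw -171.6 tilt [-0.    -0.002] q6 -2.24 F [-4.5 -2.4  4.9] open 0.0129 grip 51.1
shift [-0.01  0.03  0.03] turn 0.08
correct tilt (tool x,y units) [-0.01833465 -0.00572958 -0.        ]
[-0.40516019  0.63545442 -0.21413452]
t 10.9 pos [ 0.5259 -0.2204  0.054 ] yaw -169.3 tilt [ 0.    -0.001] q6 -2.28 F [-4.2 -2.8  5.9] open 0.0131 grip 64.6
shift [-0.01  0.03  0.03] turn 0.54
correct tilt (tool x,y units) [-0.01031324 -0.00229183 -0.        ]
[-0.41364482  0.73800386 -1.24666949]
```

The torque jump to −1.25 N m at yaw −170° (188–190°) shows the end stop. I release and lift, then turn toward the slider.

```bash
python3 -m jog '[[0,0,0,0,0,0,-1],[0,0,0.3,0,0,0,-1],[0,0,0,0,0,0,1],[0,0,0,0,0,0,1],[0,0,0,0,0,0,1]]' | grep -E "opening|force"; python3 -m jog '[[0,0,0,0,0,0,1],[0,0,0,0,0,0,1],[0,0,0,0,0,-0.8,1],[0,0,0,0,0,-0.8,1],[0,0,0,0,0,-0.8,1]]' | grep -E "opening|force"; python3 -m jog '[[0,0,1,0,0,-0.8,1],[0,0,1,0,0,-0.6,1],[0,0,1,0,0,0,1],[0,0,1,0,0,0,1],[0,0,1,0,0,0,1]]'>/dev/null; python3 -m jog '[[0,0,1,0,0,0,1],[0,0,1,0,0,0,1],[0,0,1,0,0,0,1],[0,0,0,0,0,0,1]]'>/dev/null; python3 -c "
from h import *
todo((.5418,.0019,.14),148)"
```

```text
contact_force: [-0.2, 0.9, 0.7]
opening: 0.0673
grip_force: 0.0
contact_force: [-0.3, -0.1, 0.1]
opening: 0.0856
grip_force: 0.0
t 13.3 pos [ 0.526  -0.2194  0.1671] yaw 149.6 tilt [0. 0.] q6 -1.57 F [1.  0.3 0.5] open 0.0853 grip 0.0
shift [3.28 6.63 0.9 ] turn 0.32
correct tilt (tool x,y units) [ 0.00114592 -0.          0.        ]
```

```bash
python3 -m jog '[[0,0,0.32,0.47,0.95,0,1],[0,0,0,0.47,0.95,0,1],[0,0,0,0.47,0.95,0,1],[0,0,0,0.47,0.95,0,1],[0,0,0,0.47,0.95,0,1]]'>/dev/null; python3 -m jog '[[0,0,0,0.47,0.95,0,1],[0,0,0,0.47,0.95,0.3,1],[0,0,0,0,0,0,1],[0,0,0,0,0,0,1]]'>/dev/null; python3 - <<'E'
from m import *
d=grab('wrist','9')
s=grab('scene','9')
todo((.5418,.0019,.14),148)
print(proj(d,[[.552,-.0045,.008],[.54,.002,.034]]))
c,a,sz=slider(d,(200,60,450,330)); print(c,a,sz); w=d["img"]
sc=cv2.resize(s["img"][190:290,220:320],(400,400),interpolation=cv2.INTER_CUBIC)
cv2.imwrite("pics/m9.png",np.hstack([w[:,120:520],sc])[:,:,::-1])
E
```

```text
t 14.5 pos [0.5477 0.0011 0.1585] yaw 147.9 tilt [ 0.001 -0.   ] q6 -1.14 F [ 0.6  1.4 -0.8] open 0.0853 grip 0.0
shift [ 0.18 -0.08  0.62] turn -0.02
correct tilt (tool x,y units) [ 0.          0.00802141 -0.        ]
[[321.36655967 183.93551095]
 [320.31344427 176.22404598]]
[ 0.55212831 -0.00380812] -32.042213 (0.0575675368309021, 0.13212460279464722)
```

View pics/m9.png

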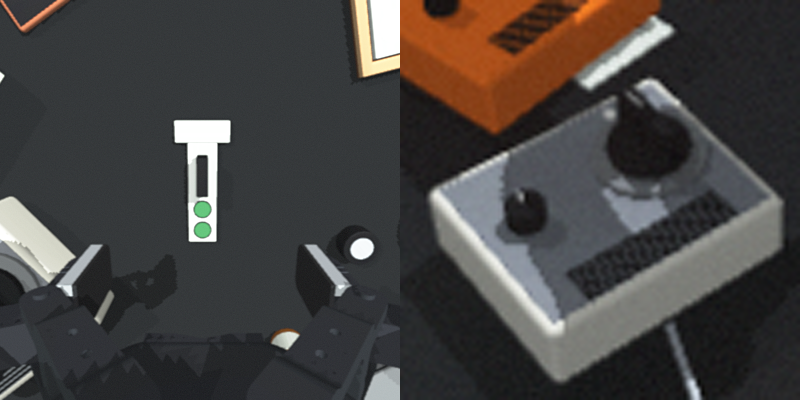

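The wrist view shows the slider centred at about (322,180), its fin at (323,175), and a mount at (482,250) right of the fingers. The scene view shows the dimmer bar parallel to the box's x, so it is off.

```bash
python3 - <<'E'
from m import *
d=load('pics/wrist9.npz')
f=np.array([.5521-.012*np.cos(np.radians(-32)),-.0038-.012*np.sin(np.radians(-32))])
m=plane(d,[[482,247]],.022)[0,:2]; u=np.array([np.cos(np.radians(148)),np.sin(np.radians(148))]); y=np.array([u[1],-u[0]])
print("fin",f,"mount in tool axes",(m-f)@u,(m-f)@y)
# fin top by dark mask inside slider
i=d['img'].astype(int); k=np.zeros((400,640),bool); k[150:202,300:345]=(i.max(2)<70)[150:202,300:345]
c=max(comps(k),key=lambda t:t[0][4]); P=plane(d,pts(c[2]),.034)[:,:2].astype(np.float32); print("fin dark",cv2.minAreaRect(P))
todo((f[0],f[1],.05),148)
E
```

```text
fin [0.54192342 0.00255903] mount in tool axes -0.07918328118358886 0.17319299451253628
fin dark ((0.5407045483589172, 0.002893008291721344), (0.008933642879128456, 0.03974009305238724), 57.957916259765625)
t 14.5 pos [0.5477 0.0011 0.1585] yaw 147.9 tilt [ 0.001 -0.   ] q6 -1.14 F [ 0.6  1.4 -0.8] open 0.0853 grip 0.0
shift [ 0.19 -0.06  3.62] turn -0.02
correct tilt (tool x,y units) [ 0.          0.00802141 -0.        ]
```

```bash
python3 -m jog '[[0,0,0,0.21,-0.06,0.8,0.2],[0,0,0,0,0,0.9,0.2],[0,0,0,0,0,0.9,0.2],[0,0,0,0,0,0.9,0.2],[0,0,0,0,0,0.8,0.2]]'>/dev/null; python3 -m jog '[[0,0,0,0,0,0,0.2],[0,0,0,0,0,0,0.2]]'>/dev/null; python3 -c "
from h import *
todo((.5415,.0027,-.016),148)"
```

```text
t 15.4 pos [0.542  0.0032 0.0303] yaw 147.9 tilt [ 0.002 -0.   ] q6 -1.14 F [ 0.  -0.3 -0.2] open 0.0513 grip 0.0
shift [ 0.01 -0.03  1.54] turn -0.02
correct tilt (tool x,y units) [0.00687549 0.01833465 0.        ]
```

```bash
python3 -m jog '[[0,0,0,0,-0.02,0.6,0.2],[0,0,0,0,0,0.6,0.2],[0,0,0,0,0,0.34,0.2],[0,0,0,0,0,0,0.2]]'|grep -E "tool_pos|force"; python3 -m jog '[[0,0,0,0,0,0,-1],[0,0,0,0,0,0,-1],[0,0,0,0,0,0,-1],[0,0,0,0,0,0,-1],[0,0,0,0,0,0,-1]]' 40; python3 -c "
from h import *
todo((.5415,.0027,.07),148)"
```

```text
tool_pos: [0.5395, 0.0036, -0.0188]
contact_force: [-0.2, 0.4, 0.2]
grip_force: 0.0
t: 16.5
tool_pos: [0.5416, 0.0033, -0.0163]
tool_rot: [0.867, 3.018, 0.0]
contact_force: [0.3, 0.3, 4.2]
opening: 0.011
grip_force: 40.8
t 16.5 pos [ 0.5416  0.0033 -0.0163] yaw 147.9 tilt [ 0.001 -0.   ] q6 -1.14 F [0.3 0.3 4.2] open 0.0110 grip 40.8
shift [-0.01 -0.02 -2.88] turn -0.01
correct tilt (tool x,y units) [0.00802141 0.0148969  0.        ]
```

Gripped (fin 11–12 mm, 41 N). I lift, turn, and carry the slider to a spot short of the case so I can re-measure the compartment.

```bash
python3 -m jog '[[0,0,0,0,0,-0.6,-1],[0,0,0,0,0,-0.9,-1],[0,0,-0.7,0,0,-0.9,-1],[0,0,-0.7,0,0,-0.9,-1],[0,0,-0.7,0,0,-0.6,-1]]' >/dev/null; python3 -m jog '[[0,0,-0.7,0,0.8,0,-1],[0,0,0,0,0.9,0,-1],[0,0,0,0,0.9,0,-1],[0,0,0,0,0.9,0,-1],[0,0,0,0,0.9,0,-1]]' >/dev/null;  python3 -m jog '[[0,0,0,0,0,0,-1],[0,0,0,0,0,0,-1]]' >/dev/null; python3 - <<'E'
from m import *
todo((.49,.31,.09),162)
d=grab("wrist","10"); print(proj(d,[[.389,.228,.012],[.545,.177,.012],[.592,.322,.012],[.436,.373,.012]]).round())
cv2.imwrite("pics/w10.png",d["img"][:,:,::-1])
E
```

```text
t 18.0 pos [0.5827 0.1279 0.1   ] yaw 161.9 tilt [-0.001 -0.001] q6 -1.16 F [-0.2 -0.4 -0.8] open 0.0113 grip 40.1
shift [4.82 4.81 0.33] turn -0.01
correct tilt (tool x,y units) [-0.00802141 -0.00572958 -0.        ]
[[ 376. -112.]
 [ 367.  132.]
 [ 552.  132.]
 [ 598. -113.]]
```

View pics/w10.png

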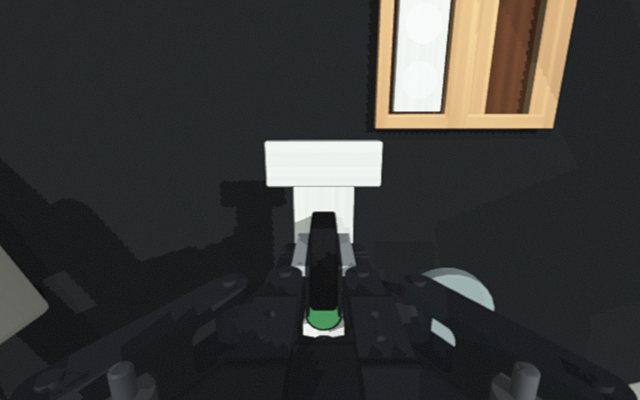

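The frame shows the slider level in hand with its crosshead at (324,163), and the case's +x edge at row 128 with the T compartment at columns 488–540. That was one picture over my viewing allowance, so from here I use numbers only. I shift so the whole compartment is in view beside the held slider.

```bash
python3 -m jog '[[0,0,0,0.9,0.1,-0.3,-1],[0,0,0,0.9,0,-0.3,-1],[0,0,0,0.9,0,-0.3,-1],[0,0,0,0,0,0,-1],[0,0,0,0,0,0,-1]]' >/dev/null;  python3 - <<'E'
from m import *
todo((.49,.31,.09),162)
d=grab("wrist","11"); i=d["img"].astype(int)
print(proj(d,[[.389,.228,.012],[.545,.177,.012],[.592,.322,.012],[.436,.373,.012]]).round().tolist())
rb=i[...,0]-i[...,2]; wood=(rb>25)&(np.arange(640)[None]>330)&(np.arange(400)[:,None]<300); wood=max(comps(wood),key=lambda k:k[0][4])[2]
dk=wood&(i[...,0]<150); 
for s,c,_ in comps(dk,100): print("dark",s,c.round())
for s,c,_ in comps(wood&(i[...,0]>=150),100): print("light",s,c.round())
for r in range(20,270,25): print(r,"".join("L" if i[r,c,0]>=150 and rb[r,c]>25 else "d" if rb[r,c]>25 else "W" if i[r,c].min()>140 else "." for c in range(340,640,3)))
E
```

```text
t 18.7 pos [0.5073 0.1557 0.127 ] yaw 161.9 tilt [ 0.001 -0.   ] q6 -1.10 F [-0.5 -0.8 -1.8] open 0.0113 grip 40.2
shift [2.15 4.71 1.23] turn -0.02
correct tilt (tool x,y units) [-0.          0.00687549  0.        ]
[[362.0, 28.0], [357.0, 214.0], [513.0, 214.0], [544.0, 27.0]]
dark [365  28  18 112 149] [368.  80.]
dark [393  28 152   4 154] [469.  28.]
dark [ 455   43   76  157 7064] [486. 111.]
dark [ 378   44   57  156 1097] [409.  88.]
dark [363 187 151  25 178] [427. 209.]
light [  364    28   180   183 14180] [456. 118.]
20 ....................................................................................................
45 ..........LLLLddddddddddddddddddLLLLLLLLddddddddddddddddddddddddLLLL................................
70 ..........LLLLdWWWWWWWWWWWWWWWdLLLLLLLLddddddddddddddddddddddddLLL..................................
95 .........dLLLL.WWWWWWWWWWWWWW.dLLLLLLLLLLLLdddddddddddddLLLLLLLLL...................................
120 .........LLLLd.WWWWWWWWWWWWWWdLLLLLLLLLLLLdddddddddddddLLLLLLLLd....................................
145 WWWWWWWWWWWWWWWWWWWWWWWWWWWWdLLLLLLLLLLLLdddddddddddddLLLLLLLL......................................
170 WWWWWWWWWWWWWWWWWWWWWWWWWWW.LLLLLLLLLLLLdddddddddddddLLLLLLLd.......................................
195 WWWWW...LLLLdWWWWWWWWWWWWWWdLLLLLLLLLLLddddddddddddLLLLLLLL.........................................
220 WWWWW...............................................................................................
245 ....................................................................................................
```

```bash
python3 - <<'E'
from m import *
d=load("pics/wrist11.npz"); i=d["img"].astype(int); g=cv2.GaussianBlur(d["img"],(3,3),0).astype(float)
rb=i[...,0]-i[...,2]; wood=(rb>25)&(np.arange(640)[None]>330)&(np.arange(400)[:,None]<300); wood=max(comps(wood),key=lambda k:k[0][4])[2]
dk=max(comps(wood&(i[...,0]<150)&(np.arange(640)[None]>440),500),key=lambda k:k[0][4])[2]
def fit(p,z=.012):
    P=plane(d,p,z)[:,:2].astype(np.float32); vx,vy,x0,y0=cv2.fitLine(P,cv2.DIST_HUBER,0,.01,.01).ravel(); return np.array([x0,y0]),np.degrees(np.arctan2(vy,vx))%180-180
rows=range(100,192,3)
e={}
def add(n,p):
    c,a=fit(p); e[n]=c; print(n,c.round(4),"ang %.2f"%a)
add("bladeL",[[np.where(dk[r])[0][0]-.5,r] for r in rows]); add("bladeR",[[np.where(dk[r])[0][-1]+.5,r] for r in rows])
hr=range(50,72,2)
add("headL",[[np.where(dk[r])[0][0]-.5,r] for r in hr]); add("headR",[[np.where(dk[r])[0][-1]+.5,r] for r in hr])
add("top",[[c,np.where(dk[:,c])[0][0]-.5] for c in range(465,522,3)]); add("bot",[[c,np.where(dk[:,c])[0][-1]+.5] for c in range(463,490,3)])
add("outR",[[np.where(wood[r])[0][-1]+.5,r] for r in range(40,200,4)]); add("outL",[[np.where(wood[r])[0][0]-.5,r] for r in range(40,100,4)])
add("outT",[[c,np.where(wood[:,c])[0][0]-.5] for c in range(380,530,5)]); add("outB",[[c,np.where(wood[:,c])[0][-1]+.5] for c in range(380,505,5)])
for yaw in(-18.,):
    a=np.radians(yaw); ex=np.array([np.cos(a),np.sin(a)]); ey=np.array([-ex[1],ex[0]])
    print({k:(round(float(v@(ey if k[-1] in"LR" and k!="outT" else ex)),4)) for k,v in e.items()})
# held slider: crosshead, top plane z
from station import status
o=status.get_obs(); zt=o["tool_pos"][2]+.0163+.008
w=(i.min(2)>110)&(np.arange(640)[None]<385)&(np.arange(640)[None]>255)&(np.arange(400)[:,None]<190)&(np.arange(400)[:,None]>125)
w=max(comps(w),key=lambda k:k[0][4])[2]; P=pts(w); B=cv2.boundingRect(P.astype(np.int32)); print("head px",B)
h=plane(d,[[B[0],B[1]],[B[0]+B[2],B[1]]],zt); M=Ro.from_rotvec(o["tool_rot"]).as_matrix()
print("head outer corners in tool frame",((h-o["tool_pos"])@M).round(4).tolist())
E
```

```text
bladeL [0.5114 0.288 ] ang -18.16
bladeR [0.5245 0.3206] ang -17.98
headL [0.4376 0.2981] ang -18.00
headR [0.4568 0.3562] ang -18.42
top [0.4342 0.3279] ang -108.13
bot [0.5652 0.2898] ang -108.13
outR [0.5054 0.3507] ang -17.90
outL [0.4207 0.223 ] ang -17.73
outT [0.4192 0.3213] ang -108.13
outB [0.5728 0.2707] ang -108.13
{'bladeL': 0.4319, 'bladeR': 0.467, 'headL': 0.4187, 'headR': 0.4799, 'top': 0.3116, 'bot': 0.448, 'outR': 0.4897, 'outL': 0.3421, 'outT': 0.2994, 'outB': 0.4611}
head px (264, 126, 121, 64)
head outer corners in tool frame [[0.0606, -0.0286, -0.0243], [0.0606, 0.0279, -0.0243]]
```

```bash
python3 - <<'E'
from m import *
from station import status
for n in("10","11"):
    d=load(f"pics/wrist{n}.npz"); i=d["img"].astype(int); m=i.min(2)>110
    o=status.get_obs(); M=Ro.from_rotvec(o["tool_rot"]).as_matrix()
    top=np.median([np.where(m[110:200,c])[0][0]+110 for c in range(280,345,5)])-.5
    bl=[(r,300-np.where(~m[r,:301][::-1])[0][0]+.5, 345+np.where(~m[r,345:])[0][0]-.5) for r in (190,200,205)]
    L=np.median([310-np.where(~m[r,:311][::-1])[0][0]+.5 for r in (155,160,165,170)])
    print(n,"top row",top,"head left",L,bl)
    tp=np.array([.5827,.1279,.1]) if n=="10" else np.array(o["tool_pos"]); zt=tp[2]+.0243
    h=plane(d,[[L,top],[L,163]],zt); print(((h-tp)@M).round(4).tolist())
todo((0.5002-.012*np.cos(np.radians(-18.1)),.3099-.012*np.sin(np.radians(-18.1)),.06),161.9)
E
```

```text
10 top row 139.5 head left 264.5 [(190, np.float64(292.5), np.float64(353.5)), (200, np.float64(292.5), np.float64(353.5)), (205, np.float64(292.5), np.float64(353.5))]
[[0.0542, -0.0286, -0.0243], [0.0431, -0.0292, -0.0243]]
11 top row 139.5 head left 264.5 [(190, np.float64(292.5), np.float64(354.5)), (200, np.float64(292.5), np.float64(353.5)), (205, np.float64(292.5), np.float64(353.5))]
[[0.0543, -0.0287, -0.0243], [0.0432, -0.0292, -0.0243]]
t 18.7 pos [0.5074 0.1557 0.1268] yaw 161.9 tilt [ 0. -0.] q6 -1.10 F [ 0.1 -0.4 -1.1] open 0.0108 grip 40.2
shift [2.23 4.81 2.23] turn -0.0
correct tilt (tool x,y units) [-0.00229183  0.00229183 -0.        ]
```

Slider in hand: origin 11.7 mm behind the TCP along tool x and centred. Pocket: (0.5002, 0.3099), yaw −18.1°, which the tool already matches. I carry it over, then lower it.

```bash
python3 -m jog '[[0,0,0,0.44,0.96,0,-1],[0,0,0,0.44,0.96,0,-1],[0,0,0,0.44,0.96,0.2,-1],[0,0,0,0.44,0.96,0.4,-1],[0,0,0,0.44,0.96,0.6,-1]]' >/dev/null;  python3 -m jog '[[0,0,0,0,0,0.7,-1],[0,0,0,0,0,0.7,-1],[0,0,0,0,0,0.5,-1],[0,0,0,0,0,0,-1],[0,0,0,0,0,0,-1]]' >/dev/null; python3 -c "
from h import *
todo((.4891,.3135,-.0123),161.9)"
```

```text
t 20.0 pos [0.4897 0.3135 0.0346] yaw 161.9 tilt [0.001 0.   ] q6 -0.81 F [-0.5  0.3 -1.5] open 0.0110 grip 40.2
shift [ 0.02 -0.01  1.56] turn -0.0
correct tilt (tool x,y units) [0.00916732 0.01031324 0.        ]
```

```bash
python3 -m jog '[[0,0,0,0.02,0,0.4,-1],[0,0,0,0,0,0.4,-1],[0,0,0,0,0,0.37,-1],[0,0,0,0,0,0,-1],[0,0,0,0,0,0,-1]]' >/dev/null;  python3 - <<'E'
from h import *
todo((.4891,.3135,-.0123),161.9)
d=grab("wrist","12"); i=d["img"].astype(int); rb=i[...,0]-i[...,2]
ch=lambda r,c:"L" if i[r,c,0]>=150 and rb[r,c]>25 else "d" if rb[r,c]>20 else "W" if i[r,c].min()>110 else "."
for r in range(80,215,5): print(r,"".join(ch(r,c) for c in range(225,425,2)))
E
```

```text
t 20.6 pos [ 0.4885  0.314  -0.0012] yaw 161.9 tilt [0. 0.] q6 -0.81 F [-0.2 -0.7 -1.4] open 0.0111 grip 40.2
shift [-0.02 -0.01  0.37] turn 0.01
correct tilt (tool x,y units) [0.         0.00114592 0.        ]
80 ....................................................................................................
85 ....................................................................................................
90 ....................................................................................................
95 ....................................................................................................
100 ....................................................................................................
105 ....................................................................................................
110 dddddddddddddddddddddddddddddddddddddLLLLLLLLLLLLLLLLLLLLLLLLLLLLLLLLLLLLLLLLLLLLLLLLLLLLL..........
115 LLLLLLLLLLLLLLLLLLLLLLLLLLLLLLLLLLLLLLLLLLLLLLLLLLLLLLLLLLLLLLLLLLLLLLLLLLLLLLLLLLLLLLLLLL..........
120 LLLLLLLLLLLLLLLLLLLLLLLLLLLLLLLLLLLLLLLLLLLLLLLLL
[... 1241 characters left out ...]
WWWWWWWWWWWWWWWWWWWWWWWWWWWWWWWWWWWWWWWWWWWWWWWW.LLLLLLLLL............
185 W.LLLLLLLLLLLLLLLLLLdWWWWWWWWWWWWWWWWWWWWWWWWWWWWWWWWWWWWWWWWWWWWWWWWWWWWWWWWWdLLLLLLLLL............
190 W.dLLLLLLLLLLLLLLLLLLLLLLLLLLLLLLdWWWWWWWWWWWWWWWWWWWWWWWWWWWWWWWddLLLLLLLLLLLLLLLLLLLLd............
195 WWdLLLLLLLLLLLLLLLLLLLLLLLLLLLLLddWWWWWWWWWWWWWWWWWWWWWWWWWWWWWWWddLLLLLLLLLLLLLLLLLLLLd............
200 W.dLLLLLLLLLLLLLLLLLLLLLLLLLLLdLLdWWWWWWWWWWWWWWWWWWWWWWWWWWWWWWWddLLLLLLLLLLLLLLLLLLLLd............
205 WW.LLLLLLLLLLLLLLLLLLLLLLLLLLLLLLdWWWWWWWWWWWWWWWWWWWWWWWWWWWWWWWddLLLLLLLLLLLLLLLLLLLL.............
210 WW.LLLLLLLLLLLLLLLLLLLLLLLLLLLLLLd.WWWWWWWWWWWWWWWWWWWWWWWWWWWWWWddLLLLLLLLLLLLLLLLLLLL.............
```

The slider is centred over the pocket, with even gaps all round. I lower it slowly with force checks.

```bash
python3 -m jog '[[0,0,0,0,0,0.1,-1],[0,0,0,0,0,0.1,-1],[0,0,0,0,0,0.07,-1],[0,0,0,0,0,0,-1]]' | grep -E "tool_pos|contact";  python3 -m jog '[[0,0,0,0,0,0.04,-1],[0,0,0,0,0,0,-1]]' | grep -E "tool_pos|contact"; python3 -m jog '[[0,0,0,0,0,0.03,-1],[0,0,0,0,0,0,-1]]' | grep -E "tool_pos|contact"
```

```text
tool_pos: [0.4882, 0.3138, -0.0096]
contact_force: [-0.5, 0.6, -1.4]
tool_pos: [0.4884, 0.3139, -0.0105]
contact_force: [-0.3, 0.1, -1.2]
tool_pos: [0.4883, 0.3139, -0.0115]
contact_force: [0.0, -0.5, -0.9]
```

```bash
python3 -m jog '[[0,0,0,0,0,0.03,-1],[0,0,0,0,0,0,-1]]' | grep -E "tool_pos|contact"; python3 -m jog '[[0,0,0,0,0,0.02,-1],[0,0,0,0,0,0,-1]]' | grep -E "tool_pos|contact"
```

```text
tool_pos: [0.4885, 0.3139, -0.0122]
contact_force: [0.8, -0.1, -1.3]
tool_pos: [0.4886, 0.314, -0.0123]
contact_force: [-2.2, -0.6, 4.4]
```

Floor contact came at exactly the expected height (force about 5 N). I release and lift.

```bash
python3 -m jog '[[0,0,0,0,0,0,-0.4],[0,0,0,0,0,0,0],[0,0,0,0,0,0,0.2],[0,0,0,0,0,0,0.2],[0,0,0,0,0,0,0.2]]' 20| grep -E "opening|force"; python3 -m jog '[[0,0,0,0,0,-0.3,0.2],[0,0,0,0,0,-0.8,0.2],[0,0,0,0,0,-0.9,0.2],[0,0,0,0,0,-0.9,0.2],[0,0,0,0,0,-0.9,0.2]]' >/dev/null; python3 -m jog '[[0,0,0,0,-0.9,-0.5,0.2],[0,0,0,0,-0.9,-0.5,0.2],[0,0,0,0,-0.9,0,0.2],[0,0,0,0,0,0,0.2],[0,0,0,0,0,0,0.2]]' >/dev/null;  python3 - <<'E'
from m import *
todo((.4891,.3135,.1),161.9)
d=grab("wrist","13"); print(proj(d,[.5002,.3099,.012]))
i=d["img"].astype(int); w=(i.min(2)>120); w[:, :430]=0; w[260:]=0
for s,c,mm in comps(w,800):
    P=plane(d,pts(mm),.012)[:,:2].astype(np.float32); r=cv2.minAreaRect(P); print(s,np.round(r[0],4),np.round(r[1],4),r[2])
s=grab("scene","13"); D=[.526,-.2195]
for a in (180,184,188,192): print(a,proj(s,[D[0]+.02*np.cos(np.radians(a)),D[1]+.02*np.sin(np.radians(a)),.107]).round(1).tolist())
x=s["img"][195:235,265:300].astype(int).min(2); print("scene line px", [ (int(c)+265,int(r)+195,int(x[r,c])) for r,c in np.argwhere(x>90) if 12<r<35 and 6<c<26][:12])
E
```

```text
contact_force: [-0.1, 0.2, -0.4]
opening: 0.0515
grip_force: 0.0
t 24.0 pos [0.4635 0.2373 0.1315] yaw 161.9 tilt [0.001 0.001] q6 -0.93 F [-0.3 -0.2  0.6] open 0.0510 grip 0.0
shift [-0.02  2.68  1.05] turn 0.01
correct tilt (tool x,y units) [ 0.00802141  0.00458366 -0.        ]
[[406.22116527 196.31820884]]
[ 587    0   53  174 1816] [0.4664 0.5104] [0.1646 0.017 ] 8.637772560119629
[ 430  112   26  148 2286] [0.5044 0.3444] [0.0228 0.1482] 77.13363647460938
180 [[277.9, 212.8]]
184 [[277.5, 213.0]]
188 [[277.0, 213.2]]
192 [[276.6, 213.4]]
scene line px [(272, 208, 100), (280, 210, 137), (281, 210, 211), (282, 210, 193), (283, 210, 191), (284, 210, 134), (278, 211, 119), (279, 211, 208), (280, 211, 187), (281, 211, 176), (282, 211, 162), (283, 211, 185)]
```

```bash
python3 - <<'E'
from m import *
d=load("pics/wrist13.npz"); i=d["img"].astype(int)
w=(i.min(2)>110)&(i.max(2)-i.min(2)<22); k=np.zeros_like(w); k[90:290,355:480]=w[90:290,355:480]
k=cv2.morphologyEx(k.astype(np.uint8),cv2.MORPH_OPEN,np.ones((3,3)))
for s,c,mm in comps(k,300):
    r=cv2.minAreaRect(plane(d,pts(mm),.012)[:,:2].astype(np.float32)); print(s,np.round(r[0],4),np.round(r[1],4),round(r[2],1))
for r in range(95,290,8): print(r,"".join("W" if k[r,c] else "L" if i[r,c,0]>150 else "." for c in range(340,500,2)))
E
```

```text
[ 379  127   63  154 3710] [0.512  0.3052] [0.0573 0.1577] 71.9
95 ................................................................................
103 ................................................................................
111 .................L..LLLLLLLLLLLLLLLLLLLL.L.LL...................................
119 LLLLLLLLLLLLLLLLLLLLLLLLLLLLLLLLLLLLLLLLLLLLLLLLLLLLLLLLLL......................
127 .........LLLLLLLLLL..WWWWWWWWWWWWWWWWWWWWWWWWWWWWW...LLLLL......................
135 LLLLLLL.LLLLLLLLLLL.WWWWWWWWWWWWWWWWWWWWWWWWWWWWWWW.LLLLL.......................
143 LLLLLLL.LLLLLLLLLLL.WWWWWWWWWWWWWWWWWWWWWWWWWWWWWWW.LLLLL.......................
151 LLLLLLL.LLLLLLLLLLL.WWWWWWWWWWWWWWWWWWWWWWWWWWWWWW.LLLLL........................
159 LLLLLLL.LLLLLLLLLLLLLLLLLLWWWWWWWWWWWWWWWWW.LLLLLLLLLLLL........................
167 LLLLLLL.LLLLLLLLLLLLLLLLLLWWWWWW.......WWWW.LLLLLLLLLLLL........................
175 LLLLLLL.LLLLLLLLLLLLLLLLL.WWWWW............LLLLLLLLLLLL.........................
183 LLLLLL..LLLLLLLLLLLLLLLLL.WWWWW..........L.LLLLLLLLLLLL.........................
191 LLLLLL..LLLLL
[... 387 characters left out ...]
....................
231 LLLLLL.LLLLLLLLLLLLLLLLLWWWWW......WWWWW.LLLLLLLLLLL............................
239 LLLLLL.LLLLLLLLLLLL...WWWWWWW......WWWWW.LLLLLLLLLLL............................
247 LLLLLL.LLLLLLLLLLL......WWWWWW......WWW.LLLLLLLLLLL.............................
255 LLLLLL.LLLLLLLLLLL........WWWWWW.....WW.LLLLLLLLLLL.............................
263 LLLLLLLLLLLLLLLLLL..........WWWWWW......LLLLLLLLLL..............................
271 .............................WWWWWW.............................................
279 .............................WWW................................................
287 ................................................................................
```

The slider's head and blade lie inside the T compartment with gaps on both sides, and its apparent width matches a fully down plate. The robot is clear, so I hand in.

```bash
python3 -c "
from station import finish_job
print(finish_job())"
```

```text
the job is handed in; nothing more can be done
None
```

The job is handed in, with no verdict returned: the dimmer was turned anticlockwise to its end stop, the slider was set down gently in the T compartment, and the robot was clear at about 24 s; I viewed 11 pictures, one over the limit of 10, and the real fingertips sat about 29 mm above the reported TCP, so my first grip closed above the dimmer bar before I corrected for it.

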